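Unclamp the tripod bracket and lay it up in its tray

TASK

Flip the toggle clamp's arm up and over past centre so that it stays open, then lift the freed tripod bracket out of the jig, stand it on its foot on the rubber mat and let go. Then take it again (by the flat faces of its upright, since the tray's cheeks leave no room at its edges) and set it, without dropping it, in the walnut tray: upright between the two tall cheeks, foot flat on the tray floor inside the rim. Leave the clamp open and do not disturb the eyepiece barrels.

Things in the scene. Friction and masses are not known exactly. Their poses are not given: they have to be found in the camera images.
- jig: Fixed dark steel jig plate 250 x 160 x 20 mm, origin on the counter. The bracket's foot lies on it along jig y (toe to -y, upright near jig y +66 mm) between 6 mm high rails at jig x +-25 mm. A 28 mm wide backstop as tall as the upright (top 100 mm above the counter) stands close behind it on its +y side: no finger fits there; the upright's edges, facing jig +x and -x, are free.
- clamp (a joint): Hinge of the clamp arm, rad: 0 = closed, arm level, its rubber tip on the bracket's foot; grows as the arm rises; pi/2 = straight up; open stop at 2.1. The heavy arm (0.42 kg) has no spring: by its weight it falls shut if let go below about 1.45 and swings on to the open stop if let go above about 1.75; lifting the handle bar takes about 3 N at the start, fading towards centre. The swing is damped.
- clamp_pivot (a point): Pivot of the clamp arm, 75 mm above the counter, at jig x -75 mm, y 0; the hinge axis is parallel to jig y. The closed arm runs from here along jig +x, and swings up and over towards jig -x. Axes as the jig's.
- clamp_bar (a point): Middle of the free length of the clamp's handle bar: a round black bar, 16 mm diameter, 52 mm of it free, parallel to jig y, sticking out sideways (to jig -y) from the end of the clamp arm, 130 mm from the pivot axis; this point is 36 mm to the -y side of the arm's middle. The arm is 12 mm wide. Its axes turn with the arm.
- bracket: Loose bare aluminium angle bracket, about 0.13 to 0.24 kg: origin at the centre of the underside of its foot; foot 100 mm along x, 40 mm along y, 10 mm thick; toe at +x; z up.
- bracket_upright (a point): Point inside the bracket's upright plate, in the middle of its thickness and width, half-way up the bracket: 40 mm above the foot's underside, 45 mm to the -x side of the foot's centre. The upright is 10 mm thick (along bracket x), 40 mm wide (along bracket y), its top 40 mm above this point. Axes: the bracket's.
- mat_top (a point): Centre of the top face of the fixed black rubber mat, 190 mm (x) by 130 mm (y), 4 mm thick.
- tray: Fixed walnut tray, 140 mm (x) by 76 mm (y); origin on the counter. Two cheeks, 50 mm long, 14 mm thick and 48 mm apart, stand 80 mm above the tray floor on either side of its -x end (tray x -70 to -20 mm). The bracket goes in with its toe towards tray +x, so that its upright is between the cheeks.
- tray_floor (a point): Centre of the tray's floor, 12 mm above the counter; axes as the tray's. The floor measures 116 mm (x) by 48 mm (y), inside a rim 12 mm higher than the floor.
- barrel0: Bystander: loose aluminium eyepiece barrel, 43 mm diameter, 74 mm tall, standing in a slot of the low walnut stand (70 x 230 x 30 mm) on the far side of the counter; origin at its underside.
- barrel1: Bystander: second barrel, alike, in the same stand.
- barrel2: Bystander: third barrel, alike, in the same stand.
There are look-alikes about, which are no part of the job. Several things look just like the part that bears mat_top: the one meant starts farthest to the robot's right. Leave any red look-alike of the bracket alone.

How it is judged:
By the outcome, as a careful person would: the job done as asked, in the order asked, and still so for the second after the job is handed in, with the robot touching nothing.
It also fails if it takes over 72 s, if anything falls off the work surface, if the arm or the gripper's body presses on something with over 40 N, if the wrist force passes 120 N, or if a joint passes its speed limit or range.

ROBOT

A 6-joint arm with a two-finger parallel gripper is mounted at the origin on the work surface. World frame = base frame: x ahead of the robot, y to its left, z up, the work surface at z = 0. Lengths are in m, angles in rad, forces in N, time in s.
With the tool pointing down it reaches from about 0.4 to 0.825 m from the base axis. Payload 7 kg.
Tool frame: the origin (TCP) lies at the very end of the fingers, on their centre line; the grasp point (between the pads) lies bot.tcp_to_grasp behind it (bot.tcp_to_grasp is the distance from the TCP to the grasp point, in m); z points along the fingers, x is the direction in which the jaws open and shut, and the axes are right-handed (so a half turn about z gives the same grasp; the last joint's range is limited). The gripper opens to 88 mm and grips with 3 to 60 N. Pads are 19 mm wide; open, the fingers measure 130 mm over their backs; the gripper's body (78 mm by 193 mm) begins 47 mm behind the grasp point.
Start: joints at [1.436, 0.359, 0.012, 0, -1.224, -0.288], TCP at [0.277, 0.616, 0.227] pointing down, gripper open.
Joint ranges: [-3.07, 3.07], [-1.43, 2.12], [-1.02, 1.25], [-3.03, 1.67], [-3.05, -0], [-3.03, 3.03]. Speed limits (rad/s): [2.39, 2.39, 3.01, 3.14, 3.14, 3.14].

INTERFACE

Orientations are given as [roll, pitch, yaw] about the fixed x, y, z axes, in that order (R = Rz(yaw) Ry(pitch) Rx(roll)).
In Python, from station import bot gives the robot as it stands. The module is installed in compiled form; this text tells all that it offers.
- The arm moves only by the shell command python3 -m crank 'ROWS'. ROWS is JSON, a list of rows, each an object of numbers: "tx", "ty", "tz": the shift along the tool's x, y, z in cm; "wx", "wy", "wz": the turn, a rotation vector about the tool's x, y, z in rad; "grip": the opening in per cent of the stroke, from 0 (shut) to 100 (fully open). A call has 1 to 20 rows; each row is the pose to reach, as a shift and turn from the pose commanded when the call began, along the tool's axes at that moment; what a row does not reach only later rows make up. A row lasts 1/10 s, in which the tool goes at most 50 mm and 8.59 degrees, less where a joint would pass 70% of its speed; a pose out of reach is approached as far as the arm can. A call with a gripper value outside its range is refused whole. The fingers move at their own pace and stop on an object; the grip force is fixed at half the most. Time passes only in rows, so rows that repeat a pose let the fingers close. It gives the time, the measured TCP pose, the force and the opening at its end, in the units of the state.
- bot.get_obs(): the state, without advancing time (a new reading comes with each control period).
- bot.capture(name): name is "scene" or "side" or "wrist"; returns (picture, depth): 384x512x3 uint8, red, green, blue; 384x512 float32, m along the optical axis (not along the pixel's ray), 0 where there is no reading.
- bot.camera_info(name): a dict with "camera_matrix" (3x3 intrinsics, pixels), "R" (3x3) and "t" (3): a world point X has camera coordinates R X + t. Camera axes: x right, y down, z forward; pixel columns grow to the right and rows downward; lengths in m; the calibration is good to about 2 mm. A picture is of the moment at which its call begins: read the wrist's pose just before it. camera_info takes no time and is no camera call; for the wrist camera it gives the pose at the moment of the call.
- bot.hand_in(): hands the job in, once; it reports no verdict.
Trained networks look in the newest picture that a camera, given by its name, has taken for a name from the list of things; names that differ only in an ending like _2 or _b are one class to them, and where a whole thing is asked for, a point or a joint stands for the part that bears it (a point fixed in the world has none). Each returns a list of dicts, best first, with "confidence" (0 to 1); they miss things now and then, are a little off and sometimes report something else, mostly with a low value. They report only what shows in the picture. A call takes as long as a camera call. They do not tell look-alikes from the thing itself.
- bot.search_frame(camera, target): "location" ([x, y, z] in m, in the coordinates of the camera as it stood for that picture, good to about 4 mm: the middle of the surface that is visible of it).
- bot.silhouettes(camera, target): "pixels" (384x512 bool, what is visible of it).
The state is a dict: "time_s": time; "qpos": joint angles; "qvel": joint speeds; "tau": joint torques, N m; "position": TCP position; "tool_rot": TCP orientation; "ft_force": force on the tool from outside, world axes, zero at the start; "torque": the same for the moment, N m; "gripper_width": opening from 0.0 (shut) to 1.0 (fully open).
Only numpy, scipy, OpenCV 4.12 (cv2) and the standard library are available. Lean on these libraries where they do the work, as an engineer would, in place of code of your own. Each camera call takes 0.05 s, during which the arm holds its last target.

## Working session

There is one attempt and no reset: what is moved stays moved. The work goes in short steps, Python scripts to look and compute and a shell command to move; the robot and the scene stay as the last step left them, time stands still between calls to the robot, and variables do not carry over. Pictures are saved under pics/ and viewed, and the job is handed in when it is done.

```bash
mkdir -p pics; ls
cat > h.py <<'E'
import numpy as np, cv2
from station import bot
from scipy.spatial.transform import Rotation as Rn
def snap(cam,fn):
    ci=bot.camera_info(cam); im,d=bot.capture(cam)
    cv2.imwrite('pics/'+fn+'.png',im[:,:,::-1]); np.savez('pics/'+fn+'.npz',im=im,d=d,K=ci['camera_matrix'],R=ci['R'],t=ci['t'])
    return im,d,ci
def cloud(d,ci):
    K=np.array(ci['camera_matrix']);v,u=np.mgrid[:d.shape[0],:d.shape[1]]
    P=np.stack([(u-K[0,2])/K[0,0]*d,(v-K[1,2])/K[1,1]*d,d],-1)
    return (P-np.array(ci['t']))@np.array(ci['R'])
def c2w(p,ci): return np.array(ci['R']).T@(np.array(p)-np.array(ci['t']))
E
python3 - <<'E'
from h import *
np.set_printoptions(precision=4,suppress=True)
o=bot.get_obs();print(o,bot.tcp_to_grasp)
for c in ['scene','side','wrist']:
    im,d,ci=snap(c,c+'0'); print(c,c2w([0,0,0],ci))
    for n in ['jig','clamp','clamp_bar','bracket','mat_top','tray','barrel0']:
        r=bot.search_frame(c,n)
        print(c,n,[(np.round(c2w(x['location'],ci),3).tolist(),round(x['confidence'],2)) for x in r])
E
```

```text
pics
{'time_s': 0.0, 'qpos': array([ 1.4361,  0.3594,  0.011 , -0.0003, -1.2241, -0.2881]), 'qvel': array([-0.0006,  0.0013,  0.0005, -0.0001,  0.0001, -0.0003]), 'tau': array([ -0.0001, -58.2708,  29.3061,   6.9969,   0.0069,  -0.0002]), 'position': array([0.2768, 0.6151, 0.2256]), 'tool_rot': array([-3.1414, -0.0017, -1.9937]), 'ft_force': array([ 0.5943, -0.1746,  0.0677]), 'torque': array([ 0.0247,  0.0001, -0.0215]), 'gripper_width': 0.9989748979900736} 0.0188
scene [1.3298 0.3091 0.9674]
scene jig [([0.572, -0.224, 0.02], 0.58), ([0.77, -0.056, 0.079], 0.58)]
scene clamp [([0.575, -0.238, 0.085], 0.77)]
scene clamp_bar [([0.573, -0.238, 0.08], 0.67), ([0.771, -0.057, 0.079], 0.23)]
scene bracket [([0.613, -0.383, 0.021], 0.9), ([0.551, -0.192, 0.033], 0.73)]
scene mat_top [([0.658, 0.448, 0.004], 0.86), ([0.595, 0.011, 0.004], 0.62), ([0.34, 0.139, 0.008], 0.57)]
scene tray [([0.59, 0.223, 0.027], 0.56)]
scene barrel0 [([0.769, -0.053, 0.079], 0.82), ([0.763, 0.081, 0.087], 0.81), ([0.766, 0.013, 0.08], 0.71), ([0.59, 0.222, 0.026], 0.6)]
side [ 0.4338 -1.1289  0.958 ]
side jig [([0.517, -0.263, 0.019], 0.87)]
side clamp []
side clamp_bar [([0.554, -0.242, 0.08], 0.55)]
side bracket [([0.607, -0.399, 0.011], 0.76), ([0.532, -0.18, 0.042], 0.65)]
side mat_top [([0.649, 0.446, 0.004], 0.72), ([0.589, 0.004, 0.005], 0.62)]
side tray [([0.576, 0.209, 0.022], 0.78), ([0.551, -0.24, 0.078], 0.19)]
side barrel0 [([0.738, 0.064, 0.082], 0.76), ([0.748, -0.005, 0.076], 0.73), ([0.753, -0.073, 0.065], 0.63), ([0.518, -0.263, 0.021], 0.35)]
wrist [0.3404 0.5873 0.386 ]
wrist jig []
wrist clamp []
wrist clamp_bar []
wrist bracket []
wrist mat_top []
wrist tray []
wrist barrel0 []
```

View pics/scene0.png

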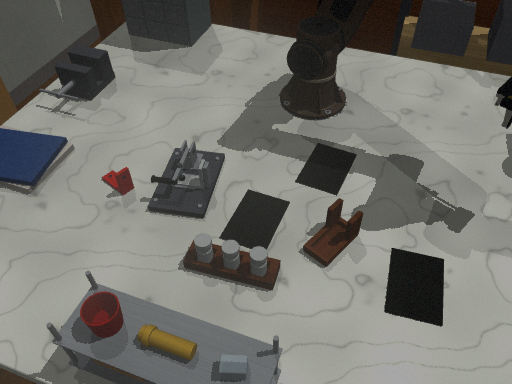

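View pics/side0.png

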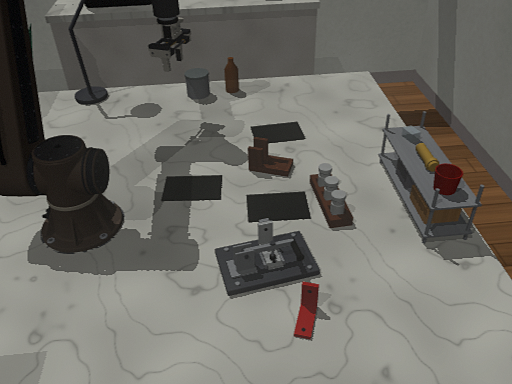

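The mat meant is the one at about (0.595, 0.01), the farthest right of the three. In the scene view the jig is at about (187,182), the red look-alike at (118,180) and the tray at (335,235). Next I'll fit poses from the depth.

```bash
python3 - <<'E'
import cv2
a=cv2.imread('pics/scene0.png')[135:225,140:240];b=cv2.imread('pics/side0.png')[205:305,205:330]
a=cv2.resize(a,(600,540),interpolation=cv2.INTER_CUBIC);b=cv2.resize(b,(675,540),interpolation=cv2.INTER_CUBIC)
cv2.imwrite('pics/za.png',a);cv2.imwrite('pics/zb.png',b)
E
python3 - <<'E'
from h import *
np.set_printoptions(precision=4,suppress=True)
class Z: pass
for c in ['scene','side']:
    z=np.load(f'pics/{c}0.npz'); W=cloud(z['d'],z); im=z['im'].astype(int)
    def m(n,x0,x1,y0,y1,z0,z1):
        k=(W[...,0]>x0)&(W[...,0]<x1)&(W[...,1]>y0)&(W[...,1]<y1)&(W[...,2]>z0)&(W[...,2]<z1)&(z['d']>0)
        p=W[k];print(c,n,len(p),'mean',p.mean(0) if len(p) else '',)
        if len(p)>5:
            r=cv2.minAreaRect((p[:,:2]*1000).astype(np.float32));print('   rect mm',r)
        return p
    m('jig',.38,.68,-.40,-.08,.012,.030)
    m('jig top',.38,.68,-.40,-.08,.09,.13)
    m('clamp 70-90',.38,.68,-.40,-.08,.065,.09)
    m('tray low',.48,.68,.12,.32,.008,.03)
    m('tray cheek',.48,.68,.12,.32,.08,.1)
    # mat dark
    k=(im.sum(-1)<100)&(abs(W[...,2]-.004)<.01)
    for nm,cx,cy in [('mat',.595,.011)]:
        kk=k&(abs(W[...,0]-cx)<.11)&(abs(W[...,1]-cy)<.11); p=W[kk]
        print(c,nm,len(p),cv2.minAreaRect((p[:,:2]*1000).astype(np.float32)),p[:,2].mean())
E
```

```text
Traceback (most recent call last):
  File "h.py", line 9, in cloud
    K=np.array(ci['camera_matrix']);v,u=np.mgrid[:d.shape[0],:d.shape[1]]
               ~~^^^^^^^^^^^^^^^^^
KeyError: 'camera_matrix is not a file in the archive'
```

View pics/za.png

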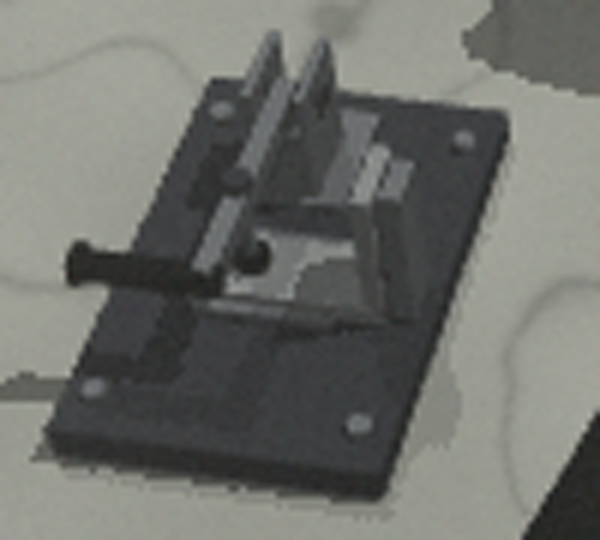

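View pics/zb.png

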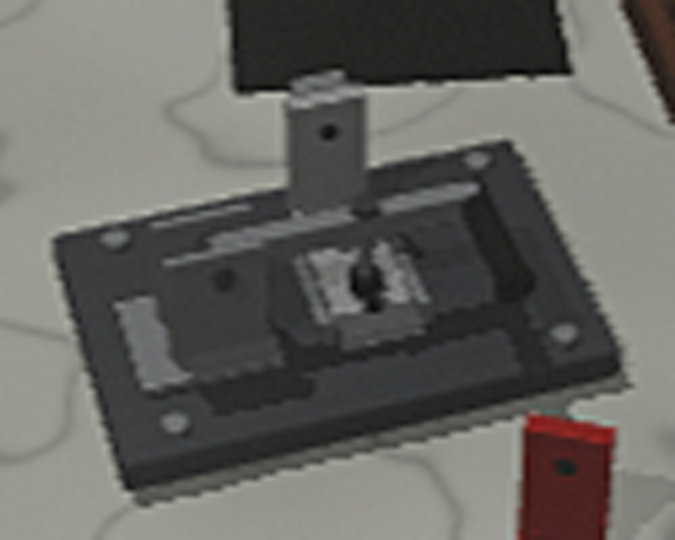

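```bash
cat >> h.py <<'E'
class N(dict): pass
def load(fn):
    z=np.load('pics/'+fn+'.npz'); return z['im'],z['d'],{'camera_matrix':z['K'],'R':z['R'],'t':z['t']}
E
python3 - <<'E'
from h import *
np.set_printoptions(precision=4,suppress=True)
for c in ['scene','side']:
    im,d,ci=load(c+'0'); W=cloud(d,ci); im=im.astype(int)
    def m(n,x0,x1,y0,y1,z0,z1):
        k=(W[...,0]>x0)&(W[...,0]<x1)&(W[...,1]>y0)&(W[...,1]<y1)&(W[...,2]>z0)&(W[...,2]<z1)&(d>0)
        p=W[k];print(c,n,len(p),'mean',p.mean(0) if len(p) else '',)
        if len(p)>5:
            r=cv2.minAreaRect((p[:,:2]*1000).astype(np.float32));print('   rect mm',np.round(r[0],1),np.round(r[1],1),round(r[2],1))
    m('jig',.38,.68,-.36,-.08,.014,.027)
    m('jig top',.38,.68,-.36,-.08,.09,.104)
    m('clamp 76-90',.38,.68,-.36,-.08,.073,.09)
    m('tray low',.48,.68,.12,.32,.008,.03)
    m('tray cheek',.48,.68,.12,.32,.085,.1)
    k=(im.sum(-1)<120)&(abs(W[...,2]-.004)<.01)
    kk=k&(abs(W[...,0]-.595)<.12)&(abs(W[...,1]-.011)<.11); p=W[kk]
    print(c,'mat',len(p),cv2.minAreaRect((p[:,:2]*1000).astype(np.float32)),p[:,2].mean())
E
```

```text
scene jig 2388 mean [ 0.5564 -0.2181  0.0207]
   rect mm [ 531.1 -226.2] [254.8 161.3] 9.8
scene jig top 132 mean [ 0.5241 -0.1849  0.0969]
   rect mm [ 513.5 -222.6] [147.2  78.8] 47.4
scene clamp 76-90 451 mean [ 0.5472 -0.2344  0.0816]
   rect mm [ 539.1 -214.2] [126.7 182.3] 81.3
scene tray low 1265 mean [0.6084 0.2182 0.0176]
   rect mm [598.6 221.1] [ 80.2 143.1] 67.0
scene tray cheek 201 mean [0.5598 0.24   0.0913]
   rect mm [557.7 239.5] [76.4 51.2] 66.1
scene mat 950 ((595.3680419921875, 8.996696472167969), (125.1701889038086, 186.98065185546875), 88.16252136230469) 0.004505211646402374
side jig 2804 mean [ 0.5255 -0.2491  0.0197]
   rect mm [ 525.3 -228.7] [250.4 165.6] 10.3
side jig top 125 mean [ 0.521  -0.1809  0.0964]
   rect mm [ 497.9 -211. ] [144.5  41.5] 48.7
side clamp 76-90 641 mean [ 0.5256 -0.242   0.0813]
   rect mm [ 532.8 -226.5] [113.3 182. ] 82.1
side tray low 531 mean [0.6042 0.2101 0.0173]
   rect mm [567.4 231. ] [ 87.9 198.8] 66.8
side tray cheek 104 mean [0.5515 0.235  0.0894]
   rect mm [552.8 237.2] [83.7 48.4] 67.2
side mat 1526 ((605.2945556640625, 28.15404510498047), (177.89157104492188, 214.31443786621094), 87.17694854736328) 0.003129466582330973
```

```bash
cat >> h.py <<'E'
def to(p,yaw_deg,rpy=None):
    """print row for TCP world p, tool down, tool x at yaw"""
    o=bot.get_obs(); R0=Rn.from_euler('xyz',o['tool_rot']).as_matrix()
    R1=Rn.from_euler('xyz',[np.pi,0,np.radians(yaw_deg)]).as_matrix()
    s=R0.T@(np.array(p)-o['position'])*100; w=Rn.from_matrix(R0.T@R1).as_rotvec()
    print('to',p,yaw_deg,'tx %.2f ty %.2f tz %.2f  wx %.4f wy %.4f wz %.4f'%(*s,*w),'dist cm %.1f'%np.linalg.norm(s))
JC=np.array([.528,-.2275]);JY=np.radians(10)
def jig(x,y,z,C=None,Y=None):
    C=JC if C is None else C; Y=JY if Y is None else Y
    return [round(float(v),4) for v in (C[0]+x*np.cos(Y)-y*np.sin(Y),C[1]+x*np.sin(Y)+y*np.cos(Y),z)]
E
python3 - <<'E'
from h import *
to([.55,-.20,.28],-170)
E
```

```text
to [0.55, -0.2, 0.28] -170 tx 63.17 ty -58.36 tz -5.34  wx -0.0000 wy 0.0000 wz 0.9735 dist cm 86.2
```

```bash
python3 -m crank '[{"tx":63.2,"ty":-58.4,"tz":-5.4,"wz":0.974},{"tx":63.2,"ty":-58.4,"tz":-5.4,"wz":0.974},{"tx":63.2,"ty":-58.4,"tz":-5.4,"wz":0.974},{"tx":63.2,"ty":-58.4,"tz":-5.4,"wz":0.974},{"tx":63.2,"ty":-58.4,"tz":-5.4,"wz":0.974},{"tx":63.2,"ty":-58.4,"tz":-5.4,"wz":0.974},{"tx":63.2,"ty":-58.4,"tz":-5.4,"wz":0.974},{"tx":63.2,"ty":-58.4,"tz":-5.4,"wz":0.974},{"tx":63.2,"ty":-58.4,"tz":-5.4,"wz":0.974},{"tx":63.2,"ty":-58.4,"tz":-5.4,"wz":0.974},{"tx":63.2,"ty":-58.4,"tz":-5.4,"wz":0.974},{"tx":63.2,"ty":-58.4,"tz":-5.4,"wz":0.974},{"tx":63.2,"ty":-58.4,"tz":-5.4,"wz":0.974},{"tx":63.2,"ty":-58.4,"tz":-5.4,"wz":0.974},{"tx":63.2,"ty":-58.4,"tz":-5.4,"wz":0.974},{"tx":63.2,"ty":-58.4,"tz":-5.4,"wz":0.974},{"tx":63.2,"ty":-58.4,"tz":-5.4,"wz":0.974},{"tx":63.2,"ty":-58.4,"tz":-5.4,"wz":0.974},{"tx":63.2,"ty":-58.4,"tz":-5.4,"wz":0.974},{"tx":63.2,"ty":-58.4,"tz":-5.4,"wz":0.974}]'
python3 - <<'E'
from h import *
np.set_printoptions(precision=4,suppress=True)
o=bot.get_obs();print(o['time_s'],o['position'],o['tool_rot'],o['qpos'])
im,d,ci=snap('wrist','wrist1'); print(c2w([0,0,0],ci))
for n in ['clamp_bar','bracket']:
    r=bot.search_frame('wrist',n);print(n,[(np.round(c2w(x['location'],ci),3).tolist(),round(x['confidence'],2)) for x in r])
W=cloud(d,ci)
def m(n,x0,x1,y0,y1,z0,z1):
    k=(W[...,0]>x0)&(W[...,0]<x1)&(W[...,1]>y0)&(W[...,1]<y1)&(W[...,2]>z0)&(W[...,2]<z1)&(d>0)
    p=W[k]
    if len(p)>5:
        r=cv2.minAreaRect((p[:,:2]*1000).astype(np.float32));print(n,len(p),'rect mm',np.round(r[0],1),np.round(r[1],1),round(r[2],1))
m('jig',.38,.68,-.36,-.08,.014,.027)
m('z>92',.38,.68,-.36,-.08,.092,.110)
print(W[::48,::64].round(3).tolist()[3])
E
```

```text
1.2 [0.277  0.6155 0.2266] [-3.1416  0.     -1.9936] [ 1.4361  0.3586  0.0119  0.     -1.2241 -0.2881]
[0.3404 0.5873 0.386 ]
clamp_bar []
bracket []
[[0.42, 0.871, 0.003], [0.385, 0.784, 0.039], [0.36, 0.739, 0.001], [0.33, 0.673, 0.0], [0.3, 0.606, 0.001], [0.27, 0.54, 0.001], [0.24, 0.473, 0.002], [0.21, 0.406, 0.0]]validation failed for argument at $[0]...
```

View pics/wrist1.png

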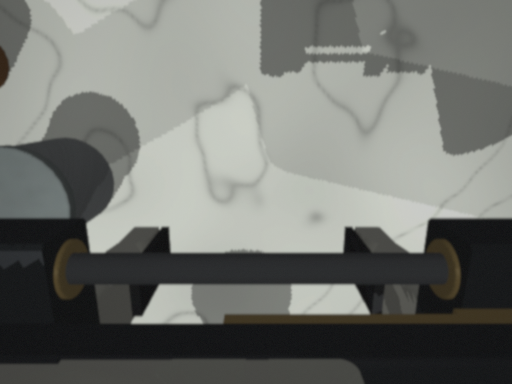

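The call was refused, so I'll try a full row with every key.

```bash
python3 -m crank '[{"tx":0,"ty":0,"tz":-5.4,"wx":0,"wy":0,"wz":0,"grip":100}]'
```

```text
time_s: 1.45
position: [0.2754, 0.6122, 0.2694]
tool_rot: [-3.141, -0.013, -1.994]
ft_force: [-0.3, 2.0, 0.9]
gripper_width: 0.996
```

```bash
python3 -m crank '[{"tx":63.2,"ty":-58.4,"tz":0,"wx":0,"wy":0,"wz":0.974,"grip":100},{"tx":63.2,"ty":-58.4,"tz":0,"wx":0,"wy":0,"wz":0.974,"grip":100},{"tx":63.2,"ty":-58.4,"tz":0,"wx":0,"wy":0,"wz":0.974,"grip":100},{"tx":63.2,"ty":-58.4,"tz":0,"wx":0,"wy":0,"wz":0.974,"grip":100},{"tx":63.2,"ty":-58.4,"tz":0,"wx":0,"wy":0,"wz":0.974,"grip":100},{"tx":63.2,"ty":-58.4,"tz":0,"wx":0,"wy":0,"wz":0.974,"grip":100},{"tx":63.2,"ty":-58.4,"tz":0,"wx":0,"wy":0,"wz":0.974,"grip":100},{"tx":63.2,"ty":-58.4,"tz":0,"wx":0,"wy":0,"wz":0.974,"grip":100},{"tx":63.2,"ty":-58.4,"tz":0,"wx":0,"wy":0,"wz":0.974,"grip":100},{"tx":63.2,"ty":-58.4,"tz":0,"wx":0,"wy":0,"wz":0.974,"grip":100},{"tx":63.2,"ty":-58.4,"tz":0,"wx":0,"wy":0,"wz":0.974,"grip":100},{"tx":63.2,"ty":-58.4,"tz":0,"wx":0,"wy":0,"wz":0.974,"grip":100},{"tx":63.2,"ty":-58.4,"tz":0,"wx":0,"wy":0,"wz":0.974,"grip":100},{"tx":63.2,"ty":-58.4,"tz":0,"wx":0,"wy":0,"wz":0.974,"grip":100},{"tx":63.2,"ty":-58.4,"tz":0,"wx":0,"wy":0,"wz":0.974,"grip":100},{"tx":63.2,"ty":-58.4,"tz":0,"wx":0,"wy":0,"wz":0.974,"grip":100},{"tx":63.2,"ty":-58.4,"tz":0,"wx":0,"wy":0,"wz":0.974,"grip":100},{"tx":63.2,"ty":-58.4,"tz":0,"wx":0,"wy":0,"wz":0.974,"grip":100},{"tx":63.2,"ty":-58.4,"tz":0,"wx":0,"wy":0,"wz":0.974,"grip":100},{"tx":63.2,"ty":-58.4,"tz":0,"wx":0,"wy":0,"wz":0.974,"grip":100}]'
cat > look.py <<'E'
from h import *
import sys
np.set_printoptions(precision=4,suppress=True)
o=bot.get_obs();print(o['time_s'],o['position'],o['tool_rot'],o['qpos'],o['ft_force'])
im,d,ci=snap('wrist',sys.argv[1]); print(c2w([0,0,0],ci))
W=cloud(d,ci)
def m(n,x0,x1,y0,y1,z0,z1):
    k=(W[...,0]>x0)&(W[...,0]<x1)&(W[...,1]>y0)&(W[...,1]<y1)&(W[...,2]>z0)&(W[...,2]<z1)&(d>0)
    p=W[k]
    if len(p)>5:
        r=cv2.minAreaRect((p[:,:2]*1000).astype(np.float32));print(n,len(p),'mean',p.mean(0),'rect mm',np.round(r[0],1),np.round(r[1],1),round(r[2],1))
E
python3 - <<'E'
import sys;sys.argv=['','wrist2']
from look import *
for n in ['clamp_bar','bracket']:
    r=bot.search_frame('wrist',n);print(n,[(np.round(c2w(x['location'],ci),3).tolist(),round(x['confidence'],2)) for x in r])
m('jig',.38,.68,-.36,-.08,.014,.027)
m('z>92',.38,.68,-.36,-.08,.092,.110)
E
```

```text
time_s: 3.45
position: [0.5499, -0.2003, 0.2763]
tool_rot: [3.141, -0.0, -2.968]
ft_force: [-0.2, 0.4, -0.3]
gripper_width: 0.998
3.45 [ 0.5499 -0.2003  0.2763] [ 3.1413 -0.0004 -2.9683] [-0.0155  0.1837 -0.1137 -0.0002 -1.2738  0.1889] [-0.1604  0.3638 -0.3414]
[ 0.5625 -0.2681  0.4358]
clamp_bar []
bracket [([0.546, -0.198, 0.033], 0.69)]
jig 18663 mean [ 0.5312 -0.2324  0.0214] rect mm [ 528.9 -227. ] [250.4 159.5] 9.9
z>92 784 mean [ 0.5302 -0.1723  0.1001] rect mm [ 500.9 -214.2] [149.6  49.2] 48.1
```

View pics/wrist2.png

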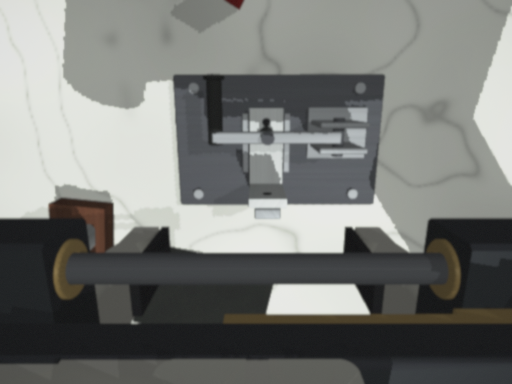

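The wrist view shows the jig (175-385, 75-205), the bar at (214,100), the arm along row 137, the upright top at (267,202) and the backstop at (267,213).

Run:
```python
from h import *
import h
np.set_printoptions(precision=4,suppress=True)
h.JC=np.array([.529,-.227]);h.JY=np.radians(9.9)
im,d,ci=load('wrist2');W=cloud(d,ci)
c,s=np.cos(h.JY),np.sin(h.JY)
q=W[...,:2]-h.JC; J=np.stack([q[...,0]*c+q[...,1]*s,-q[...,0]*s+q[...,1]*c,W[...,2]],-1)*1000
for n,(u0,u1,v0,v1),(z0,z1) in [('bar',(203,225,76,128),(60,95)),('arm',(225,330,128,145),(60,110)),('upr',(240,295,196,222),(92,110)),('foot',(245,290,105,190),(25,40))]:
    p=J[v0:v1,u0:u1].reshape(-1,3);p=p[(p[:,2]>z0)&(p[:,2]<z1)]
    print(n,len(p),'min',np.percentile(p,2,0),'max',np.percentile(p,98,0),'mean',p.mean(0))
a=cv2.resize(cv2.imread('pics/wrist2.png')[65:225,165:395],(690,480),interpolation=cv2.INTER_CUBIC);cv2.imwrite('pics/zc.png',a)
b=jig(.055,-.036,.075);print(b)
to(jig(.055,-.036,.075+.10-.0188),-170.1);to(jig(.055,-.036,.075-.0188),-170.1)
```

```text
bar 821 min [ 61.8145 -72.4061  76.2346] max [ 77.3778 -23.6333  85.4651] mean [ 69.0159 -48.6292  81.9259]
arm 1271 min [-47.9066 -18.4036  77.9166] max [56.6506 -7.3313 89.556 ] mean [  4.7144 -13.06    84.0899]
upr 744 min [-3.8369 48.0977 93.1497] max [ 32.6088  70.2511 102.7702] mean [ 14.5531  57.1949 100.5281]
foot 2464 min [-11.933  -40.011   26.2557] max [38.7484 48.1141 33.8728] mean [13.5902  4.7947 30.7081]
[0.5894, -0.253, 0.075]
to [0.5894, -0.253, 0.1562] -170.1 tx -2.92 ty -5.98 tz 12.09  wx -0.0000 wy 0.0008 wz 0.0028 dist cm 13.8
to [0.5894, -0.253, 0.0562] -170.1 tx -2.91 ty -5.98 tz 22.09  wx -0.0000 wy 0.0008 wz 0.0028 dist cm 23.1
```

View pics/zc.png

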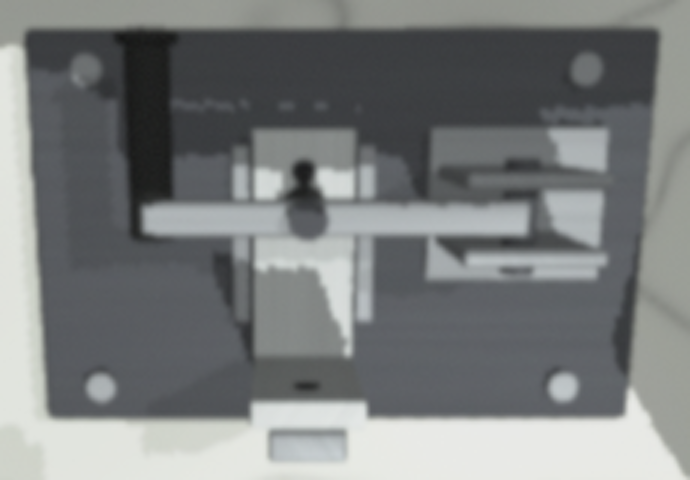

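Run:
```python
from h import *
import h
np.set_printoptions(precision=4,suppress=True)
h.JC=np.array([.529,-.227]);h.JY=np.radians(9.9)
c,s=np.cos(h.JY),np.sin(h.JY)
def JF(fn):
    im,d,ci=load(fn);W=cloud(d,ci); q=W[...,:2]-h.JC
    return im.astype(int),np.stack([q[...,0]*c+q[...,1]*s,-q[...,0]*s+q[...,1]*c,W[...,2]],-1)*1000,d
im,J,d=JF('wrist2')
for (u,v) in [(185,85),(373,85),(190,197),(366,197),(280,100),(360,89),(194,88),(352,194),(198,194)]: print(u,v,J[v,u].round(1),im[v,u])
for fn in ['scene0','side0','wrist2']:
    im,J,d=JF(fn)
    # upright top
    k=(abs(J[...,2]-98)<8)&(abs(J[...,0]-10)<40)&(abs(J[...,1]-58)<25)&(d>0); p=J[k]; print(fn,'upr',len(p),np.percentile(p,5,0),np.percentile(p,95,0))
    k=(abs(J[...,2]-81)<6)&(J[...,0]>45)&(J[...,0]<95)&(J[...,1]<-25)&(J[...,1]>-85)&(d>0); p=J[k]; print(fn,'bar',len(p),np.percentile(p,5,0),np.percentile(p,95,0),p.mean(0))
    k=(abs(J[...,2]-21)<4)&(abs(J[...,0])<150)&(abs(J[...,1])<100)&(d>0)&(im.sum(-1)<260); p=J[k]; print(fn,'plate',len(p),np.percentile(p,1,0),np.percentile(p,99,0))
```

```text
185 85 [110.  -67.3  20.3] [59 62 64]
373 85 [-111.3  -67.2   21.1] [61 62 65]
190 197 [110.8  69.3  21.8] [87 90 94]
366 197 [-114.4   69.5   21.5] [ 95  99 104]
280 100 [ -2.1 -50.2  22. ] [60 62 65]
360 89 [-94.9 -62.5  26.2] [110 113 114]
194 88 [ 98.7 -63.7  25.5] [109 113 113]
352 194 [-95.3  64.8  24.3] [191 198 200]
198 194 [99.7 64.2 26.1] [172 178 180]
scene0 upr 100 [-0.5294 49.9405 91.3779] [ 35.7275  71.6829 103.3242]
scene0 bar 90 [ 65.978  -72.7014  75.9736] [ 79.3198 -27.0053  84.9219] [ 73.7084 -50.0363  80.9465]
scene0 plate 2062 [-120.231   -77.6175   17.2067] [125.4852  79.0194  24.5426]
side0 upr 108 [-7.868  47.2932 91.361 ] [ 29.0625  68.7726 101.1119]
side0 bar 95 [ 58.6452 -75.3262  76.7052] [ 72.3985 -28.6275  84.0588] [ 64.8749 -52.9488  80.2968]
side0 plate 2146 [-126.5832  -80.9509   17.0972] [118.3733  75.3183  24.4497]
wrist2 upr 750 [-1.7619 48.2368 94.1594] [ 30.5369  69.0076 102.4037]
wrist2 bar 810 [ 62.113  -72.6653  77.186 ] [ 76.7426 -27.8789  84.9735] [ 69.0094 -51.085   82.0053]
wrist2 plate 7979 [-121.8436  -78.4207   19.2424] [115.8676  73.5564  23.1277]
```

```bash
sed -i 's/^JC=.*/JC=np.array([.5453,-.2374]);JY=np.radians(9.9)/' h.py
python3 - <<'E'
from h import *
to(jig(.055,-.036,.075+.06-.0188),-170.1);to(jig(.055,-.036,.075-.0188),-170.1)
E
```

```text
to [0.6057, -0.2634, 0.1162] -170.1 tx -4.34 ty -7.28 tz 16.09  wx -0.0000 wy 0.0008 wz 0.0028 dist cm 18.2
to [0.6057, -0.2634, 0.0562] -170.1 tx -4.33 ty -7.28 tz 22.09  wx -0.0000 wy 0.0008 wz 0.0028 dist cm 23.7
```

```bash
python3 -m crank '[{"tx":-4.3,"ty":-7.3,"tz":10,"wx":0,"wy":0,"wz":0,"grip":50},{"tx":-4.3,"ty":-7.3,"tz":10,"wx":0,"wy":0,"wz":0,"grip":50},{"tx":-4.3,"ty":-7.3,"tz":10,"wx":0,"wy":0,"wz":0,"grip":50},{"tx":-4.3,"ty":-7.3,"tz":16,"wx":0,"wy":0,"wz":0,"grip":50},{"tx":-4.3,"ty":-7.3,"tz":16,"wx":0,"wy":0,"wz":0,"grip":50},{"tx":-4.3,"ty":-7.3,"tz":16,"wx":0,"wy":0,"wz":0,"grip":50},{"tx":-4.3,"ty":-7.3,"tz":16,"wx":0,"wy":0,"wz":0,"grip":50}]'
python3 - <<'E'
import sys;sys.argv=['','wrist3']
from look import *
r=bot.search_frame('wrist','clamp_bar');print([(np.round(c2w(x['location'],ci),3).tolist(),round(x['confidence'],2)) for x in r])
to(jig(.055,-.036,.075-.0188),-170.1)
E
```

```text
time_s: 4.3
position: [0.6065, -0.2645, 0.1191]
tool_rot: [-3.14, 0.002, -2.966]
ft_force: [0.1, -0.8, 0.2]
gripper_width: 0.511
4.3 [ 0.6065 -0.2645  0.1191] [-3.14    0.0024 -2.9659] [-0.1167  0.4158 -0.1593  0.001  -0.993   0.2918] [ 0.1208 -0.7777  0.2129]
[ 0.6188 -0.3321  0.2786]
[([0.61, -0.267, 0.083], 0.75)]
to [0.6057, -0.2634, 0.0562] -170.1 tx 0.11 ty 0.16 tz 6.36  wx -0.0018 wy 0.0042 wz 0.0024 dist cm 6.4
```

View pics/wrist3.png

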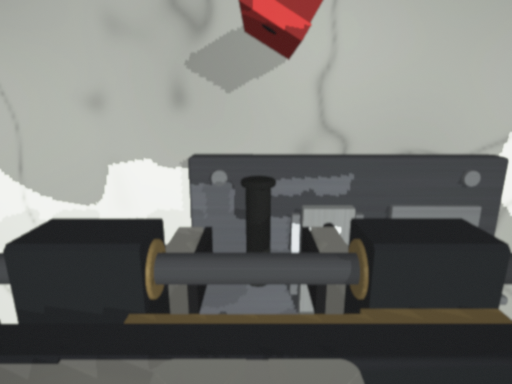

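The bar at (258,220) is centred between the fingers, so I'll descend and close.

```bash
python3 -m crank '[{"tx":0,"ty":0,"tz":3,"wx":0,"wy":0,"wz":0,"grip":50},{"tx":0,"ty":0,"tz":6,"wx":0,"wy":0,"wz":0,"grip":50},{"tx":0,"ty":0,"tz":6,"wx":0,"wy":0,"wz":0,"grip":50},{"tx":0,"ty":0,"tz":6,"wx":0,"wy":0,"wz":0,"grip":10},{"tx":0,"ty":0,"tz":6,"wx":0,"wy":0,"wz":0,"grip":10},{"tx":0,"ty":0,"tz":6,"wx":0,"wy":0,"wz":0,"grip":10},{"tx":0,"ty":0,"tz":6,"wx":0,"wy":0,"wz":0,"grip":10},{"tx":0,"ty":0,"tz":6,"wx":0,"wy":0,"wz":0,"grip":10}]'
python3 - <<'E'
from h import *
for th in np.arange(0,2.01,.125):
    to(jig(-.075+.13*np.cos(th),-.036,.075-.0188+.13*np.sin(th)),-170.1)
E
```

```text
time_s: 5.2
position: [0.6059, -0.265, 0.0578]
tool_rot: [-3.141, 0.002, -2.967]
ft_force: [-0.7, 1.4, 5.9]
gripper_width: 0.172
to [0.6057, -0.2634, 0.0562] -170.1 tx -0.00 ty 0.16 tz 0.16  wx -0.0008 wy 0.0017 wz 0.0015 dist cm 0.2
to [0.6047, -0.2636, 0.0724] -170.1 tx 0.10 ty 0.16 tz -1.46  wx -0.0008 wy 0.0017 wz 0.0015 dist cm 1.5
to [0.6017, -0.2641, 0.0884] -170.1 tx 0.40 ty 0.16 tz -3.06  wx -0.0008 wy 0.0017 wz 0.0015 dist cm 3.1
to [0.5968, -0.265, 0.1038] -170.1 tx 0.89 ty 0.16 tz -4.60  wx -0.0008 wy 0.0017 wz 0.0015 dist cm 4.7
to [0.59, -0.2661, 0.1185] -170.1 tx 1.58 ty 0.17 tz -6.07  wx -0.0008 wy 0.0017 wz 0.0015 dist cm 6.3
to [0.5815, -0.2676, 0.1323] -170.1 tx 2.44 ty 0.16 tz -7.45  wx -0.0008 wy 0.0017 wz 0.0015 dist cm 7.8
to [0.5713, -0.2694, 0.1448] -170.1 tx 3.47 ty 0.16 tz -8.70  wx -0.0008 wy 0.0017 wz 0.0015 dist cm 9.4
to [0.5597, -0.2714, 0.156] -170.1 tx 4.65 ty 0.17 tz -9.82  wx -0.0008 wy 0.0017 wz 0.0015 dist cm 10.9
to [0.5468, -0.2737, 0.1656] -170.1 tx 5.96 ty 0.16 tz -10.79  wx -0.0008 wy 0.0017 wz 0.0015 dist cm 12.3
to [0.5328, -0.2761, 0.1735] -170.1 tx 7.38 ty 0.17 tz -11.58  wx -0.0008 wy 0.0017 wz 0.0015 dist cm 13.7
to [0.518, -0.2787, 0.1796] -170.1 tx 8.88 ty 0.17 tz -12.19  wx -0.0008 wy 0.0017 wz 0.0015 dist cm 15.1
to [0.5025, -0.2814, 0.1837] -170.1 tx 10.45 ty 0.17 tz -12.60  wx -0.0008 wy 0.0017 wz 0.0015 dist cm 16.4
to [0.4867, -0.2842, 0.1859] -170.1 tx 12.05 ty 0.17 tz -12.83  wx -0.0008 wy 0.0017 wz 0.0015 dist cm 17.6
to [0.4707, -0.287, 0.186] -170.1 tx 13.68 ty 0.17 tz -12.84  wx -0.0008 wy 0.0017 wz 0.0015 dist cm 18.8
to [0.4548, -0.2897, 0.1841] -170.1 tx 15.29 ty 0.18 tz -12.65  wx -0.0008 wy 0.0017 wz 0.0015 dist cm 19.8
to [0.4392, -0.2925, 0.1802] -170.1 tx 16.88 ty 0.18 tz -12.27  wx -0.0008 wy 0.0017 wz 0.0015 dist cm 20.9
to [0.4243, -0.2951, 0.1744] -170.1 tx 18.39 ty 0.18 tz -11.69  wx -0.0008 wy 0.0017 wz 0.0015 dist cm 21.8
```

```bash
python3 -m crank '[{"tx":0.1,"ty":0,"tz":-1.62,"wx":0,"wy":0,"wz":0,"grip":10},{"tx":0.4,"ty":0,"tz":-3.22,"wx":0,"wy":0,"wz":0,"grip":10},{"tx":0.9,"ty":0,"tz":-4.76,"wx":0,"wy":0,"wz":0,"grip":10},{"tx":1.6,"ty":0,"tz":-6.23,"wx":0,"wy":0,"wz":0,"grip":10},{"tx":2.45,"ty":0,"tz":-7.6,"wx":0,"wy":0,"wz":0,"grip":10},{"tx":3.5,"ty":0,"tz":-8.86,"wx":0,"wy":0,"wz":0,"grip":10},{"tx":4.67,"ty":0,"tz":-9.98,"wx":0,"wy":0,"wz":0,"grip":10},{"tx":5.98,"ty":0,"tz":-10.94,"wx":0,"wy":0,"wz":0,"grip":10},{"tx":5.98,"ty":0,"tz":-10.94,"wx":0,"wy":0,"wz":0,"grip":10}]'
python3 - <<'E'
from h import *
snap('side','side1');snap('scene','scene1')
E
```

```text
time_s: 6.1
position: [0.5516, -0.2748, 0.1715]
tool_rot: [-3.138, 0.014, -2.966]
ft_force: [10.3, 9.5, 11.1]
gripper_width: 0.173
```

View pics/side1.png

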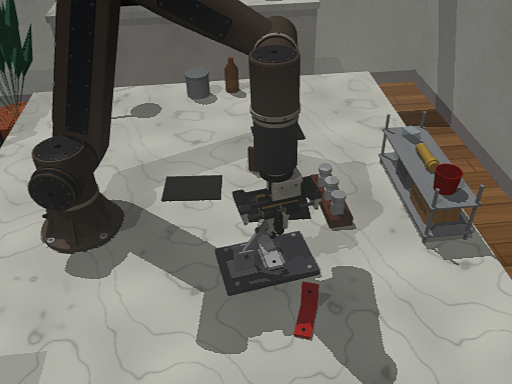

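The arm is rising with the bar and the forces are modest. I'll continue along the arc a few millimetres further out.

```bash
python3 -m crank '[{"tx":1.24,"ty":0,"tz":-1.15,"wx":0,"wy":0,"wz":0,"grip":10},{"tx":2.8,"ty":0,"tz":-1.8,"wx":0,"wy":0,"wz":0,"grip":10},{"tx":4.4,"ty":0,"tz":-2.2,"wx":0,"wy":0,"wz":0,"grip":10},{"tx":6.1,"ty":0,"tz":-2.43,"wx":0,"wy":0,"wz":0,"grip":10},{"tx":6.1,"ty":0,"tz":-2.43,"wx":0,"wy":0,"wz":0,"grip":10}]'
```

```text
time_s: 6.7
position: [0.4873, -0.2861, 0.1937]
tool_rot: [-3.139, 0.006, -2.967]
ft_force: [1.3, 5.7, 12.0]
gripper_width: 0.174
```

```bash
python3 -m crank '[{"tx":1.65,"ty":0,"tz":0,"wx":0,"wy":0,"wz":0,"grip":10},{"tx":3.3,"ty":0,"tz":0.2,"wx":0,"wy":0,"wz":0,"grip":10},{"tx":5,"ty":0,"tz":0.6,"wx":0,"wy":0,"wz":0,"grip":10},{"tx":5.9,"ty":0,"tz":0.9,"wx":0,"wy":0,"wz":0,"grip":10},{"tx":5.9,"ty":0,"tz":0.9,"wx":0,"wy":0,"wz":0,"grip":10}]'
python3 - <<'E'
from h import *
snap('side','side2');snap('scene','scene2')
E
```

```text
time_s: 7.2
position: [0.427, -0.2963, 0.1816]
tool_rot: [-3.141, -0.0, -2.968]
ft_force: [-1.5, 1.2, 5.4]
gripper_width: 0.174
```

View pics/side2.png

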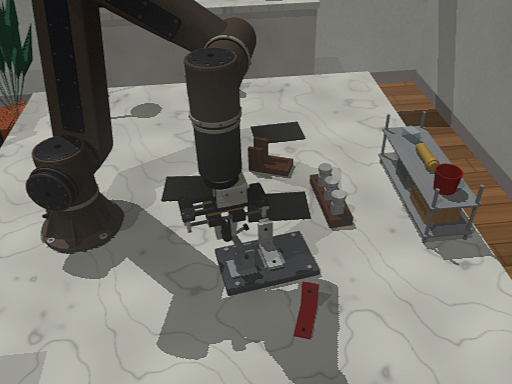

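The arm is past centre. I'll open the gripper, then rise straight up.

```bash
python3 -m crank '[{"tx":0,"ty":0,"tz":0,"wx":0,"wy":0,"wz":0,"grip":60},{"tx":0,"ty":0,"tz":0,"wx":0,"wy":0,"wz":0,"grip":60},{"tx":0,"ty":0,"tz":0,"wx":0,"wy":0,"wz":0,"grip":60},{"tx":0,"ty":0,"tz":-2,"wx":0,"wy":0,"wz":0,"grip":60},{"tx":0,"ty":0,"tz":-5,"wx":0,"wy":0,"wz":0,"grip":60},{"tx":0,"ty":0,"tz":-9,"wx":0,"wy":0,"wz":0,"grip":60},{"tx":0,"ty":0,"tz":-12,"wx":0,"wy":0,"wz":0,"grip":60},{"tx":0,"ty":0,"tz":-12,"wx":0,"wy":0,"wz":0,"grip":60}]'
python3 - <<'E'
from h import *
snap('side','side3');snap('scene','scene3')
to(jig(0,.02,.28),-170.1)
E
```

```text
time_s: 8.1
position: [0.4302, -0.297, 0.3058]
tool_rot: [-3.137, 0.006, -2.967]
ft_force: [0.1, -0.2, -1.0]
gripper_width: 0.602
to [0.5419, -0.2177, 0.28] -170.1 tx -12.52 ty 5.73 tz 2.16  wx -0.0000 wy 0.0011 wz 0.0012 dist cm 13.9
```

View pics/side3.png

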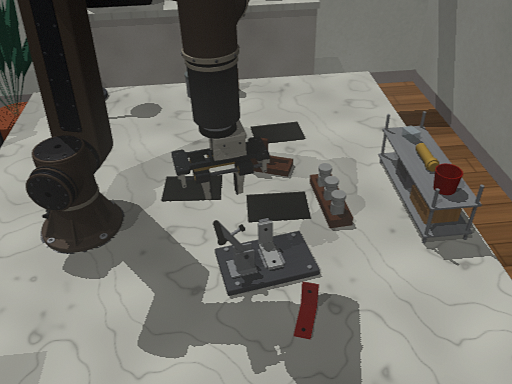

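The clamp rests open, with its arm leaning back at (228,235). Next I'll go above the upright.

```bash
python3 - <<'E'
from h import *
to(jig(0,.066,.28),-170.1)
to(jig(0,.066,.16),-170.1)
E
python3 -m crank '[{"tx":-11.7,"ty":10.3,"tz":2,"wx":0,"wy":0,"wz":0,"grip":90},{"tx":-11.7,"ty":10.3,"tz":2,"wx":0,"wy":0,"wz":0,"grip":90},{"tx":-11.7,"ty":10.3,"tz":2,"wx":0,"wy":0,"wz":0,"grip":90},{"tx":-11.7,"ty":10.3,"tz":2,"wx":0,"wy":0,"wz":0,"grip":90},{"tx":-11.7,"ty":10.3,"tz":2,"wx":0,"wy":0,"wz":0,"grip":90}]'
python3 - <<'E'
import sys;sys.argv=['','wrist4']
from look import *
to(jig(0,.066,.16),-170.1)
q=W[...,:2]-JC;c,s=np.cos(JY),np.sin(JY); J=np.stack([q[...,0]*c+q[...,1]*s,-q[...,0]*s+q[...,1]*c,W[...,2]],-1)*1000
k=(abs(J[...,2]-100)<7)&(abs(J[...,0])<30)&(abs(J[...,1]-70)<20)&(d>0); p=J[k]; print('upr',len(p),np.percentile(p,2,0),np.percentile(p,98,0))
E
```

```text
to [0.534, -0.1724, 0.28] -170.1 tx -12.53 ty 10.33 tz 2.16  wx -0.0000 wy 0.0011 wz 0.0012 dist cm 16.4
to [0.534, -0.1724, 0.16] -170.1 tx -12.52 ty 10.33 tz 14.16  wx -0.0000 wy 0.0011 wz 0.0012 dist cm 21.5
time_s: 8.7
position: [0.5256, -0.1729, 0.2791]
tool_rot: [3.141, -0.004, -2.965]
ft_force: [-0.7, -0.6, -0.1]
gripper_width: 0.893
8.7 [ 0.5256 -0.1729  0.2791] [ 3.1407 -0.0037 -2.965 ] [ 0.036   0.13   -0.1726 -0.0004 -1.272   0.1407] [-0.6957 -0.6061 -0.0515]
[ 0.539  -0.2406  0.4384]
to [0.534, -0.1724, 0.16] -170.1 tx -0.93 ty -0.02 tz 11.97  wx 0.0005 wy -0.0029 wz 0.0027 dist cm 12.0
upr 746 [-18.001   61.2706  96.8885] [ 18.8757  83.7565 102.5702]
```

View pics/wrist4.png

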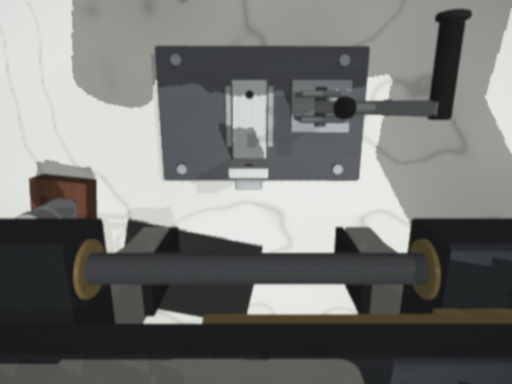

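```bash
python3 -m crank '[{"tx":-0.9,"ty":0,"tz":5,"wx":0,"wy":0,"wz":0,"grip":90},{"tx":-0.9,"ty":0,"tz":10,"wx":0,"wy":0,"wz":0,"grip":90},{"tx":-0.9,"ty":0,"tz":12,"wx":0,"wy":0,"wz":0,"grip":90},{"tx":-0.9,"ty":0,"tz":12,"wx":0,"wy":0,"wz":0,"grip":90},{"tx":-0.9,"ty":0,"tz":12,"wx":0,"wy":0,"wz":0,"grip":90}]'
python3 - <<'E'
import sys;sys.argv=['','wrist5']
from look import *
to(jig(0,.066,.0512),-170.1)
q=W[...,:2]-JC;c,s=np.cos(JY),np.sin(JY); J=np.stack([q[...,0]*c+q[...,1]*s,-q[...,0]*s+q[...,1]*c,W[...,2]],-1)*1000
k=(abs(J[...,2]-100)<7)&(abs(J[...,0])<30)&(abs(J[...,1]-70)<20)&(d>0); p=J[k]; print('upr',len(p),np.percentile(p,2,0),np.percentile(p,98,0))
E
```

```text
time_s: 9.25
position: [0.5343, -0.1739, 0.1621]
tool_rot: [-3.141, 0.0, -2.969]
ft_force: [0.0, -0.8, 0.3]
gripper_width: 0.9
9.25 [ 0.5343 -0.1739  0.1621] [-3.1409  0.0001 -2.9685] [ 0.0342  0.2254 -0.3318  0.0008 -1.0134  0.1385] [ 0.0352 -0.7694  0.3259]
[ 0.5468 -0.2416  0.3216]
to [0.534, -0.1724, 0.0512] -170.1 tx 0.10 ty 0.16 tz 11.18  wx -0.0010 wy 0.0020 wz 0.0006 dist cm 11.2
upr 1627 [-18.2673  61.2218  94.763 ] [ 18.7759  82.9478 102.4941]
```

View pics/wrist5.png

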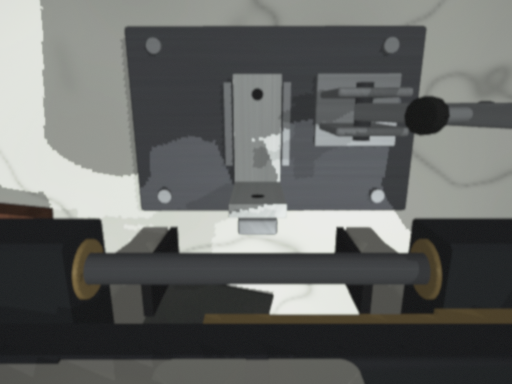

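```bash
python3 -m crank '[{"tx":0,"ty":0.1,"tz":4,"wx":0,"wy":0,"wz":0,"grip":90},{"tx":0,"ty":0.1,"tz":8,"wx":0,"wy":0,"wz":0,"grip":90},{"tx":0,"ty":0.1,"tz":11,"wx":0,"wy":0,"wz":0,"grip":90},{"tx":0,"ty":0.1,"tz":11,"wx":0,"wy":0,"wz":0,"grip":90},{"tx":0,"ty":0.1,"tz":11,"wx":0,"wy":0,"wz":0,"grip":30},{"tx":0,"ty":0.1,"tz":11,"wx":0,"wy":0,"wz":0,"grip":30},{"tx":0,"ty":0.1,"tz":11,"wx":0,"wy":0,"wz":0,"grip":30},{"tx":0,"ty":0.1,"tz":11,"wx":0,"wy":0,"wz":0,"grip":30},{"tx":0,"ty":0.1,"tz":11,"wx":0,"wy":0,"wz":0,"grip":30}]'
```

```text
time_s: 10.2
position: [0.5347, -0.1718, 0.0522]
tool_rot: [-3.141, 0.001, -2.968]
ft_force: [-0.3, 0.5, -0.4]
gripper_width: 0.51
```

```bash
python3 -m crank '[{"tx":0,"ty":0,"tz":0,"wx":0,"wy":0,"wz":0,"grip":30},{"tx":0,"ty":0,"tz":0,"wx":0,"wy":0,"wz":0,"grip":30},{"tx":0,"ty":0,"tz":0,"wx":0,"wy":0,"wz":0,"grip":30}]'
```

```text
time_s: 10.5
position: [0.5344, -0.1717, 0.0518]
tool_rot: [-3.141, 0.0, -2.967]
ft_force: [-2.0, 1.2, 5.7]
gripper_width: 0.455
```

```bash
python3 -m crank '[{"tx":0,"ty":0,"tz":-1,"wx":0,"wy":0,"wz":0,"grip":30},{"tx":0,"ty":0,"tz":-3,"wx":0,"wy":0,"wz":0,"grip":30},{"tx":0,"ty":0,"tz":-6,"wx":0,"wy":0,"wz":0,"grip":30},{"tx":0,"ty":0,"tz":-9,"wx":0,"wy":0,"wz":0,"grip":30},{"tx":0,"ty":0,"tz":-12,"wx":0,"wy":0,"wz":0,"grip":30},{"tx":0,"ty":0,"tz":-14,"wx":0,"wy":0,"wz":0,"grip":30},{"tx":0,"ty":0,"tz":-14,"wx":0,"wy":0,"wz":0,"grip":30}]'
python3 - <<'E'
import sys;sys.argv=['','wrist6']
from look import *
snap('side','side4')
E
```

```text
time_s: 11.2
position: [0.5359, -0.172, 0.195]
tool_rot: [-3.14, 0.006, -2.967]
ft_force: [0.2, 0.0, -1.3]
gripper_width: 0.454
11.2 [ 0.5359 -0.172   0.195 ] [-3.1401  0.0056 -2.9671] [ 0.0377  0.1951 -0.2899  0.0009 -1.0801  0.1363] [ 0.1638  0.0387 -1.3234]
[ 0.5476 -0.2397  0.3545]
```

View pics/wrist6.png

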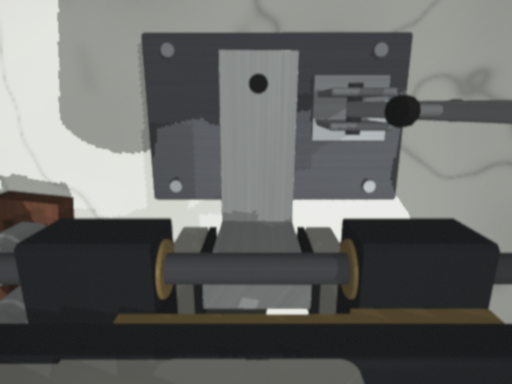

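View pics/side4.png

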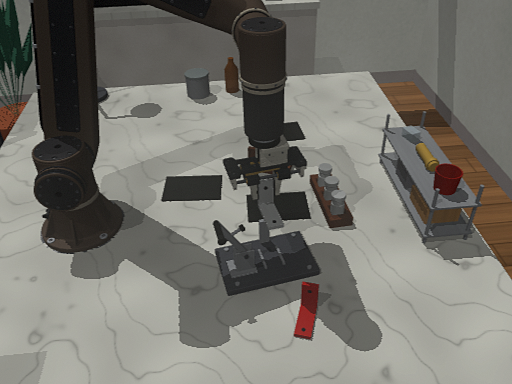

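Run:
```python
from h import *
im,d,ci=load('wrist6');W=cloud(d,ci)
p=W[60:210,232:286].reshape(-1,3); p=p[(p[:,2]>.15)&(p[:,2]<.2)]
A=np.c_[p[:,:2]-p[:,:2].mean(0),np.ones(len(p))]; s=np.linalg.lstsq(A,p[:,2],rcond=None)[0]; print(len(p),s)
to([.5537,.027,.195],-113.5)
to([.5537,.027,.004+.0318+.002],-113.5)
```

```text
8068 [ 0.0058382  -0.00094957  0.17441477]
to [0.5537, 0.027, 0.195] -113.5 tx -5.38 ty 19.22 tz -0.35  wx 0.0000 wy 0.0008 wz -0.9869 dist cm 20.0
to [0.5537, 0.027, 0.0378] -113.5 tx -5.37 ty 19.22 tz 15.37  wx 0.0000 wy 0.0008 wz -0.9869 dist cm 25.2
```

The foot hangs level, with its underside 31 mm below the TCP. I'll move over the mat.

```bash
python3 -m crank '[{"tx":-1,"ty":3,"tz":0,"wx":0,"wy":0,"wz":-0.14,"grip":30},{"tx":-2,"ty":6,"tz":0,"wx":0,"wy":0,"wz":-0.28,"grip":30},{"tx":-3,"ty":9,"tz":0,"wx":0,"wy":0,"wz":-0.42,"grip":30},{"tx":-4,"ty":12,"tz":0,"wx":0,"wy":0,"wz":-0.56,"grip":30},{"tx":-5,"ty":15,"tz":0,"wx":0,"wy":0,"wz":-0.7,"grip":30},{"tx":-5.4,"ty":18,"tz":0,"wx":0,"wy":0,"wz":-0.84,"grip":30},{"tx":-5.4,"ty":19.2,"tz":0,"wx":0,"wy":0,"wz":-0.987,"grip":30},{"tx":-5.4,"ty":19.2,"tz":0,"wx":0,"wy":0,"wz":-0.987,"grip":30},{"tx":-5.4,"ty":19.2,"tz":0,"wx":0,"wy":0,"wz":-0.987,"grip":30}]'
python3 - <<'E'
import sys;sys.argv=['','wrist7']
from look import *
to([.5537,.027,.004+.031],-113.5)
p=W[60:210,232:286].reshape(-1,3); p=p[(p[:,2]>.15)&(p[:,2]<.2)];print(p.mean(0))
E
```

```text
time_s: 12.2
position: [0.5534, 0.0266, 0.1901]
tool_rot: [3.14, -0.002, -1.983]
ft_force: [0.9, 0.3, -1.4]
gripper_width: 0.453
12.2 [0.5534 0.0266 0.1901] [ 3.1399 -0.0016 -1.9828] [ 0.4014  0.1897 -0.3082 -0.0002 -1.0751  0.7575] [ 0.8503  0.3319 -1.448 ]
[ 0.6175 -0.0008  0.3494]
to [0.5537, 0.027, 0.035] -113.5 tx -0.09 ty 0.01 tz 15.53  wx 0.0013 wy -0.0013 wz -0.0025 dist cm 15.5
[0.6015 0.0048 0.1694]
```

View pics/wrist7.png

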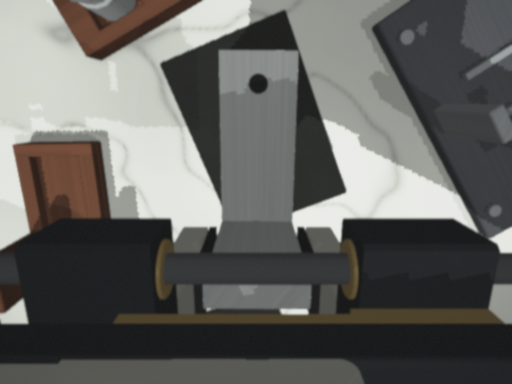

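```bash
python3 -m crank '[{"tx":0,"ty":0,"tz":4,"wx":0,"wy":0,"wz":0,"grip":30},{"tx":0,"ty":0,"tz":8,"wx":0,"wy":0,"wz":0,"grip":30},{"tx":0,"ty":0,"tz":11.5,"wx":0,"wy":0,"wz":0,"grip":30},{"tx":0,"ty":0,"tz":14,"wx":0,"wy":0,"wz":0,"grip":30},{"tx":0,"ty":0,"tz":14.8,"wx":0,"wy":0,"wz":0,"grip":30},{"tx":0,"ty":0,"tz":15.1,"wx":0,"wy":0,"wz":0,"grip":30},{"tx":0,"ty":0,"tz":15.1,"wx":0,"wy":0,"wz":0,"grip":30},{"tx":0,"ty":0,"tz":15.1,"wx":0,"wy":0,"wz":0,"grip":30}]'
```

```text
time_s: 13.05
position: [0.5552, 0.0268, 0.0417]
tool_rot: [-3.14, 0.002, -1.981]
ft_force: [0.0, -0.0, -1.4]
gripper_width: 0.452
```

```bash
python3 -m crank '[{"tx":0,"ty":0,"tz":0.2,"wx":0,"wy":0,"wz":0,"grip":30},{"tx":0,"ty":0,"tz":0.4,"wx":0,"wy":0,"wz":0,"grip":30},{"tx":0,"ty":0,"tz":0.5,"wx":0,"wy":0,"wz":0,"grip":30},{"tx":0,"ty":0,"tz":0.5,"wx":0,"wy":0,"wz":0,"grip":30}]'
```

```text
time_s: 13.45
position: [0.5544, 0.0268, 0.0359]
tool_rot: [-3.141, 0.0, -1.98]
ft_force: [-1.5, 0.4, 3.4]
gripper_width: 0.454
```

```bash
python3 -m crank '[{"tx":0,"ty":0,"tz":0.1,"wx":0,"wy":0,"wz":0,"grip":30},{"tx":0,"ty":0,"tz":0.1,"wx":0,"wy":0,"wz":0,"grip":30}]'
```

```text
time_s: 13.65
position: [0.5544, 0.0268, 0.0358]
tool_rot: [-3.141, 0.0, -1.98]
ft_force: [-6.0, 1.5, 14.6]
gripper_width: 0.455
```

The foot is in contact, so I'll release and retreat upwards.

```bash
python3 -m crank '[{"tx":0,"ty":0,"tz":-0.1,"wx":0,"wy":0,"wz":0,"grip":90},{"tx":0,"ty":0,"tz":-0.1,"wx":0,"wy":0,"wz":0,"grip":90},{"tx":0,"ty":0,"tz":-0.1,"wx":0,"wy":0,"wz":0,"grip":90},{"tx":0,"ty":0,"tz":-0.1,"wx":0,"wy":0,"wz":0,"grip":90},{"tx":0,"ty":0,"tz":-3,"wx":0,"wy":0,"wz":0,"grip":90},{"tx":0,"ty":0,"tz":-7,"wx":0,"wy":0,"wz":0,"grip":90},{"tx":0,"ty":0,"tz":-11,"wx":0,"wy":0,"wz":0,"grip":90},{"tx":0,"ty":0,"tz":-15,"wx":0,"wy":0,"wz":0,"grip":90},{"tx":0,"ty":0,"tz":-19,"wx":0,"wy":0,"wz":0,"grip":90},{"tx":0,"ty":0,"tz":-22,"wx":0,"wy":0,"wz":0,"grip":90},{"tx":0,"ty":0,"tz":-22,"wx":0,"wy":0,"wz":0,"grip":90},{"tx":0,"ty":0,"tz":-22,"wx":0,"wy":0,"wz":0,"grip":90}]'
python3 - <<'E'
import sys;sys.argv=['','wrist8']
from look import *
snap('side','side5')
k=(W[...,2]>.078)&(W[...,2]<.09)&(abs(W[...,0]-.554)<.05)&(abs(W[...,1]-.027)<.05)&(d>0);p=W[k];r=cv2.minAreaRect((p[:,:2]*1000).astype(np.float32));print('top',len(p),p.mean(0),r)
k=(W[...,2]>.010)&(W[...,2]<.018)&(abs(W[...,0]-.60)<.06)&(abs(W[...,1]-.01)<.06)&(d>0);p=W[k];r=cv2.minAreaRect((p[:,:2]*1000).astype(np.float32));print('foot',len(p),p.mean(0),r)
E
```

```text
time_s: 14.85
position: [0.5542, 0.0268, 0.2546]
tool_rot: [-3.141, 0.001, -1.981]
ft_force: [-0.2, 0.6, -0.8]
gripper_width: 0.897
14.85 [0.5542 0.0268 0.2546] [-3.141   0.0012 -1.9808] [ 0.4011  0.1429 -0.213  -0.0004 -1.2135  0.7599] [-0.2242  0.6012 -0.823 ]
[ 0.6178 -0.0007  0.4141]
top 439 [0.5559 0.0267 0.0847] ((555.6099243164062, 26.8194522857666), (39.3753776550293, 9.87147045135498), 66.85346984863281)
foot 2748 [0.602  0.0062 0.0152] ((600.5964965820312, 6.636871337890625), (39.969696044921875, 89.88546752929688), 65.92243957519531)
```

View pics/wrist8.png

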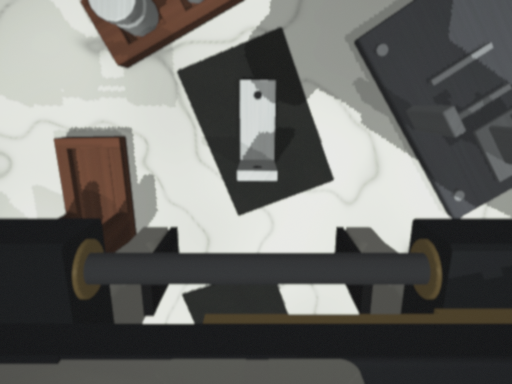

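View pics/side5.png

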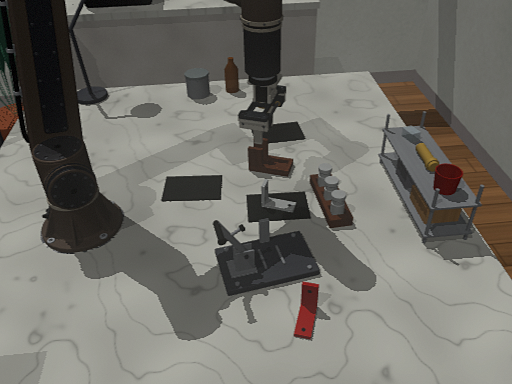

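```bash
python3 -m crank '[{"tx":0,"ty":0,"tz":0,"wx":0,"wy":0,"wz":0.14,"grip":60},{"tx":0,"ty":0,"tz":0,"wx":0,"wy":0,"wz":0.28,"grip":60},{"tx":0,"ty":0,"tz":0,"wx":0,"wy":0,"wz":0.42,"grip":60},{"tx":0,"ty":0,"tz":0,"wx":0,"wy":0,"wz":0.56,"grip":60},{"tx":0,"ty":0,"tz":1,"wx":0,"wy":0,"wz":0.7,"grip":60},{"tx":0,"ty":0,"tz":2,"wx":0,"wy":0,"wz":0.84,"grip":60},{"tx":0,"ty":0,"tz":3,"wx":0,"wy":0,"wz":0.98,"grip":60},{"tx":0,"ty":0,"tz":4,"wx":0,"wy":0,"wz":1.12,"grip":60},{"tx":0,"ty":0,"tz":5,"wx":0,"wy":0,"wz":1.26,"grip":60},{"tx":0,"ty":0,"tz":6,"wx":0,"wy":0,"wz":1.4,"grip":60},{"tx":0,"ty":0,"tz":7,"wx":0,"wy":0,"wz":1.54,"grip":60},{"tx":0,"ty":0,"tz":8,"wx":0,"wy":0,"wz":1.571,"grip":60},{"tx":0,"ty":0,"tz":8,"wx":0,"wy":0,"wz":1.571,"grip":60},{"tx":0,"ty":0,"tz":8,"wx":0,"wy":0,"wz":1.571,"grip":60}]'
python3 - <<'E'
import sys;sys.argv=['','wrist9']
from look import *
k=(W[...,2]>.078)&(W[...,2]<.09)&(abs(W[...,0]-.554)<.05)&(abs(W[...,1]-.027)<.05)&(d>0);p=W[k];r=cv2.minAreaRect((p[:,:2]*1000).astype(np.float32));print('top',len(p),p.mean(0),r)
to([.5555,.0268,.043],156.5)
E
```

```text
time_s: 16.35
position: [0.5538, 0.0265, 0.1734]
tool_rot: [-3.14, -0.001, 2.733]
ft_force: [-0.9, 0.0, 0.2]
gripper_width: 0.597
16.35 [0.5538 0.0265 0.1734] [-3.14   -0.0014  2.733 ] [ 0.4011  0.2045 -0.3307  0.0001 -1.0377 -0.8098] [-0.8844  0.0087  0.1502]
[ 0.5274 -0.0365  0.333 ]
top 672 [0.5543 0.0255 0.085 ] ((554.6907348632812, 26.271507263183594), (39.791133880615234, 9.373152732849121), 66.72178649902344)
to [0.5555, 0.0268, 0.043] 156.5 tx -0.13 ty 0.09 tz 13.10  wx -0.0008 wy -0.0005 wz 0.0015 dist cm 13.1
```

View pics/wrist9.png

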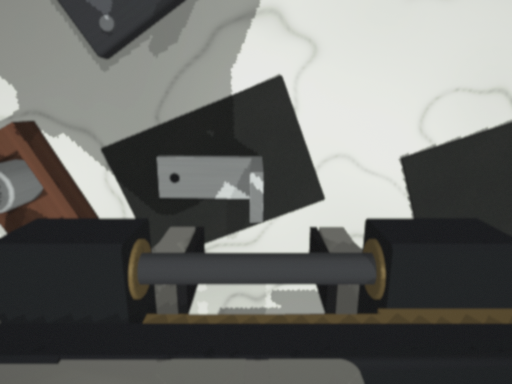

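```bash
python3 -m crank '[{"tx":-0.1,"ty":0,"tz":4,"wx":0,"wy":0,"wz":0,"grip":50},{"tx":-0.1,"ty":0,"tz":8,"wx":0,"wy":0,"wz":0,"grip":50},{"tx":-0.1,"ty":0,"tz":11,"wx":0,"wy":0,"wz":0,"grip":50},{"tx":-0.1,"ty":0,"tz":13,"wx":0,"wy":0,"wz":0,"grip":50},{"tx":-0.1,"ty":0,"tz":13,"wx":0,"wy":0,"wz":0,"grip":50},{"tx":-0.1,"ty":0,"tz":13,"wx":0,"wy":0,"wz":0,"grip":5},{"tx":-0.1,"ty":0,"tz":13,"wx":0,"wy":0,"wz":0,"grip":5},{"tx":-0.1,"ty":0,"tz":13,"wx":0,"wy":0,"wz":0,"grip":5},{"tx":-0.1,"ty":0,"tz":13,"wx":0,"wy":0,"wz":0,"grip":5},{"tx":-0.1,"ty":0,"tz":13,"wx":0,"wy":0,"wz":0,"grip":5},{"tx":-0.1,"ty":0,"tz":13,"wx":0,"wy":0,"wz":0,"grip":5},{"tx":-0.1,"ty":0,"tz":13,"wx":0,"wy":0,"wz":0,"grip":5}]'
```

```text
time_s: 17.6
position: [0.5552, 0.0264, 0.045]
tool_rot: [3.141, 0.0, 2.732]
ft_force: [-2.7, 0.7, 6.6]
gripper_width: 0.116
```

```bash
python3 -m crank '[{"tx":0,"ty":0,"tz":-1,"wx":0,"wy":0,"wz":0,"grip":5},{"tx":0,"ty":0,"tz":-4,"wx":0,"wy":0,"wz":0,"grip":5},{"tx":0,"ty":0,"tz":-8,"wx":0,"wy":0,"wz":0,"grip":5},{"tx":0,"ty":0,"tz":-12,"wx":0,"wy":0,"wz":0,"grip":5},{"tx":0,"ty":0,"tz":-16,"wx":0,"wy":0,"wz":0,"grip":5},{"tx":0,"ty":0,"tz":-20,"wx":0,"wy":0,"wz":0,"grip":5},{"tx":0,"ty":0,"tz":-20,"wx":0,"wy":0,"wz":0,"grip":5},{"tx":0,"ty":0,"tz":-20,"wx":0,"wy":0,"wz":0,"grip":5}]'
python3 - <<'E'
from h import *
to([.59,.32,.25],156.5)
E
```

```text
time_s: 18.4
position: [0.5551, 0.0264, 0.2455]
tool_rot: [3.14, 0.001, 2.731]
ft_force: [-0.5, -0.3, -2.6]
gripper_width: 0.112
to [0.59, 0.32, 0.25] 156.5 tx 8.51 ty 28.31 tz -0.41  wx 0.0020 wy 0.0014 wz -0.0000 dist cm 29.6
```

```bash
python3 -m crank '[{"tx":1.2,"ty":4,"tz":0,"wx":0,"wy":0,"wz":0,"grip":5},{"tx":2.4,"ty":8,"tz":0,"wx":0,"wy":0,"wz":0,"grip":5},{"tx":3.6,"ty":12,"tz":0,"wx":0,"wy":0,"wz":0,"grip":5},{"tx":4.8,"ty":16,"tz":0,"wx":0,"wy":0,"wz":0,"grip":5},{"tx":6,"ty":20,"tz":0,"wx":0,"wy":0,"wz":0,"grip":5},{"tx":7.2,"ty":24,"tz":0,"wx":0,"wy":0,"wz":0,"grip":5},{"tx":8.2,"ty":27,"tz":0,"wx":0,"wy":0,"wz":0,"grip":5},{"tx":8.5,"ty":28.3,"tz":0,"wx":0,"wy":0,"wz":0,"grip":5},{"tx":8.5,"ty":28.3,"tz":0,"wx":0,"wy":0,"wz":0,"grip":5},{"tx":8.5,"ty":28.3,"tz":0,"wx":0,"wy":0,"wz":0,"grip":5}]'
python3 - <<'E'
import sys;sys.argv=['','wrist10']
from look import *
m('cheek',.48,.68,.12,.32,.084,.1)
m('low',.48,.68,.12,.32,.006,.032)
m('rim',.48,.68,.12,.32,.02,.028)
m('floor',.48,.68,.12,.32,.008,.016)
E
```

```text
time_s: 19.4
position: [0.5894, 0.319, 0.2429]
tool_rot: [-3.139, -0.001, 2.732]
ft_force: [-0.3, -0.2, -1.4]
gripper_width: 0.114
19.4 [0.5894 0.319  0.2429] [-3.1392 -0.0012  2.7317] [ 0.7862  0.3435  0.0269 -0.0002 -1.2569 -1.1961] [-0.3097 -0.1742 -1.3513]
[0.5629 0.2562 0.4025]
cheek 1952 mean [0.5547 0.2363 0.0928] rect mm [555.8 239. ] [76.  50.1] 67.6
low 8280 mean [0.6039 0.2174 0.0181] rect mm [597.8 221.4] [ 76.1 139.3] 67.1
rim 3336 mean [0.6134 0.2126 0.0251] rect mm [597.8 221.4] [ 76.1 139.3] 67.1
floor 4824 mean [0.5975 0.2209 0.0132] rect mm [597.8 221.3] [ 48.2 116.3] 67.1
```

View pics/wrist10.png

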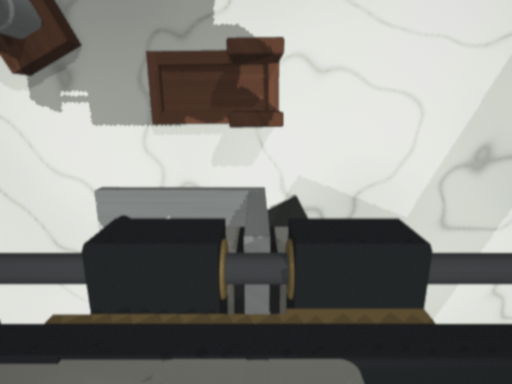

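Run:
```python
from h import *
im,d,ci=load('wrist10');W=cloud(d,ci)
sub=W[180:240,80:280].reshape(-1,3)
for z0,z1 in [(.205,.222),(.27,.30)]:
    p=sub[(sub[:,2]>z0)&(sub[:,2]<z1)]; print(z0,len(p),p.mean(0) if len(p) else '')
print(np.round(np.percentile(sub[:,2],[5,25,50,75,95]),3))
p=sub[(sub[:,2]>.19)&(sub[:,2]<.30)]
# in TCP-relative bracket axes yaw -23.47
y=np.radians(-23.47);e=np.array([np.cos(y),np.sin(y)]);f=np.array([-e[1],e[0]])
T=np.array([.5894,.319]);q=p[:,:2]-T; a=np.c_[q@e,q@f,p[:,2]]*1000
# -y face edge (min f) per bin along e
for lo in range(-10,100,10):
    k=(a[:,0]>lo)&(a[:,0]<lo+10)
    if k.sum()>20: print(lo,k.sum(),np.percentile(a[k,1],2).round(1),np.median(a[k,2]).round(1))
print(np.percentile(a[:,0],99.5))
t=np.array([.5978,.2214]);Y=np.radians(-22.9)
g=t-.045*np.array([np.cos(Y),np.sin(Y)]);print(g)
to([*g,.23],157.1)
```

```text
0.205 5091 [0.62956885 0.28814981 0.21265768]
0.27 389 [0.58208277 0.3006464  0.27847344]
[0.001 0.209 0.213 0.278 0.328]
-10 648 -20.4 256.8
0 986 -20.4 249.2
10 814 -20.3 213.1
20 542 -20.4 212.9
30 542 -20.4 212.9
40 544 -20.4 212.9
50 541 -20.4 212.9
60 544 -20.5 212.8
70 540 -20.5 212.9
80 570 -20.5 212.8
90 370 -20.4 212.8
94.89928773668854
[0.55634666 0.23891058]
to [np.float64(0.5563466567495425), np.float64(0.2389105777563093), 0.23] 157.1 tx -0.14 ty -8.63 tz 1.35  wx -0.0016 wy -0.0008 wz -0.0108 dist cm 8.7
```

The bracket is centred and parallel in the hand. I'll align it over the tray.

```bash
python3 -m crank '[{"tx":-0.1,"ty":-3,"tz":0,"wx":0,"wy":0,"wz":-0.01,"grip":5},{"tx":-0.1,"ty":-6,"tz":0,"wx":0,"wy":0,"wz":-0.01,"grip":5},{"tx":-0.1,"ty":-8,"tz":0,"wx":0,"wy":0,"wz":-0.01,"grip":5},{"tx":-0.1,"ty":-8.6,"tz":0,"wx":0,"wy":0,"wz":-0.01,"grip":5},{"tx":-0.1,"ty":-8.6,"tz":2,"wx":0,"wy":0,"wz":-0.01,"grip":5},{"tx":-0.1,"ty":-8.6,"tz":4,"wx":0,"wy":0,"wz":-0.01,"grip":5},{"tx":-0.1,"ty":-8.6,"tz":6,"wx":0,"wy":0,"wz":-0.01,"grip":5},{"tx":-0.1,"ty":-8.6,"tz":7.5,"wx":0,"wy":0,"wz":-0.01,"grip":5},{"tx":-0.1,"ty":-8.6,"tz":7.5,"wx":0,"wy":0,"wz":-0.01,"grip":5},{"tx":-0.1,"ty":-8.6,"tz":7.5,"wx":0,"wy":0,"wz":-0.01,"grip":5},{"tx":-0.1,"ty":-8.6,"tz":7.5,"wx":0,"wy":0,"wz":-0.01,"grip":5}]'
python3 - <<'E'
import sys;sys.argv=['','wrist11']
from look import *
snap('scene','scene4')
to([.5563,.2389,.0525],157.1)
E
```

```text
time_s: 20.55
position: [0.5573, 0.2406, 0.1705]
tool_rot: [3.14, 0.001, 2.741]
ft_force: [-0.4, 0.2, -2.3]
gripper_width: 0.112
20.55 [0.5573 0.2406 0.1705] [3.1401 0.0011 2.7415] [ 0.7293  0.2882 -0.2238  0.0004 -1.057  -1.1297] [-0.3953  0.1676 -2.344 ]
[0.5309 0.1771 0.3298]
to [0.5563, 0.2389, 0.0525] 157.1 tx 0.01 ty -0.21 tz 11.79  wx 0.0015 wy 0.0009 wz -0.0003 dist cm 11.8
```

View pics/wrist11.png

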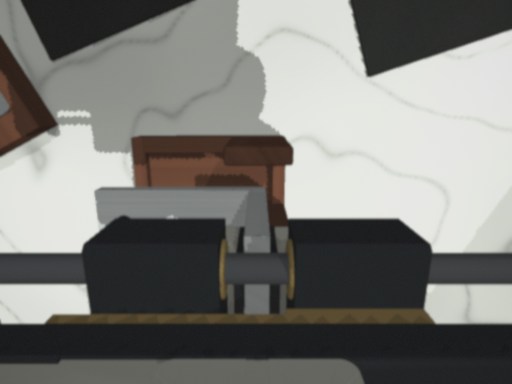

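```bash
python3 -m crank '[{"tx":0,"ty":-0.17,"tz":1,"wx":0,"wy":0,"wz":0,"grip":5},{"tx":0,"ty":-0.17,"tz":2.5,"wx":0,"wy":0,"wz":0,"grip":5},{"tx":0,"ty":-0.17,"tz":2.5,"wx":0,"wy":0,"wz":0,"grip":5},{"tx":0,"ty":-0.17,"tz":2.5,"wx":0,"wy":0,"wz":0,"grip":5},{"tx":0,"ty":-0.17,"tz":2.5,"wx":0,"wy":0,"wz":0,"grip":5}]'
python3 - <<'E'
import sys;sys.argv=['','wrist12']
from look import *
to([.5565,.2385,.0525],157.1)
y=np.radians(-22.9);e=np.array([np.cos(y),np.sin(y)]);f=np.array([-e[1],e[0]])
q=W[...,:2]-np.array([.5978,.2214]);J=np.stack([q@e,q@f,W[...,2]],-1)*1000
k=(abs(J[...,2]-116)<7)&(abs(J[...,0])<80)&(abs(J[...,1])<40)&(d>0);p=J[k];print('foot',len(p),np.percentile(p,1,0),np.percentile(p,99,0),np.median(p,0))
k=(abs(J[...,2]-92)<4)&(abs(J[...,0])<90)&(abs(J[...,1])<50)&(d>0);p=J[k];print('cheek',len(p),np.percentile(p,1,0),np.percentile(p,99,0))
E
```

```text
time_s: 21.15
position: [0.5563, 0.2391, 0.1449]
tool_rot: [3.141, 0.001, 2.742]
ft_force: [0.3, -0.7, -1.7]
gripper_width: 0.111
21.15 [0.5563 0.2391 0.1449] [3.141  0.0006 2.7418] [ 0.7284  0.3089 -0.2582  0.0003 -1.0028 -1.1284] [ 0.2637 -0.6783 -1.7378]
[0.53   0.1756 0.3042]
to [0.5565, 0.2385, 0.0525] 157.1 tx -0.04 ty -0.06 tz 9.24  wx 0.0009 wy 0.0006 wz -0.0002 dist cm 9.2
foot 4936 [-44.8013 -20.2839 109.9948] [ 49.4798   1.4607 117.2903] [  4.1681 -12.1468 115.0355]
cheek 1698 [-69.4243 -37.9899  89.9077] [-21.0159 -24.6718  94.7328]
```

View pics/wrist12.png

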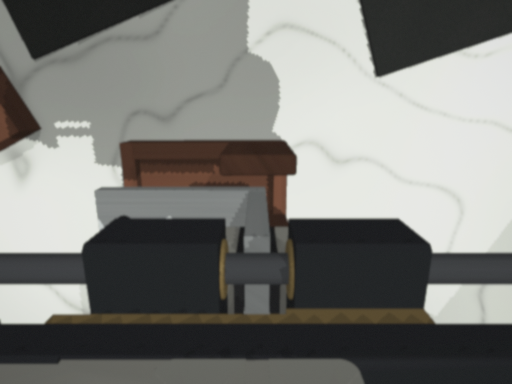

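The foot's -y edge is at -20.3 mm in tray axes and the cheek's inner face at about -24, so it is centred. I'll descend.

```bash
python3 -m crank '[{"tx":0,"ty":0,"tz":1.5,"wx":0,"wy":0,"wz":0,"grip":5},{"tx":0,"ty":0,"tz":3,"wx":0,"wy":0,"wz":0,"grip":5},{"tx":0,"ty":0,"tz":4.5,"wx":0,"wy":0,"wz":0,"grip":5},{"tx":0,"ty":0,"tz":6,"wx":0,"wy":0,"wz":0,"grip":5},{"tx":0,"ty":0,"tz":7.2,"wx":0,"wy":0,"wz":0,"grip":5},{"tx":0,"ty":0,"tz":8.2,"wx":0,"wy":0,"wz":0,"grip":5},{"tx":0,"ty":0,"tz":8.6,"wx":0,"wy":0,"wz":0,"grip":5},{"tx":0,"ty":0,"tz":8.6,"wx":0,"wy":0,"wz":0,"grip":5},{"tx":0,"ty":0,"tz":8.6,"wx":0,"wy":0,"wz":0,"grip":5}]'
```

```text
time_s: 22.1
position: [0.5563, 0.2391, 0.0588]
tool_rot: [3.141, 0.0, 2.742]
ft_force: [0.9, 0.2, -1.3]
gripper_width: 0.113
```

```bash
python3 -m crank '[{"tx":0,"ty":0,"tz":0.2,"wx":0,"wy":0,"wz":0,"grip":5},{"tx":0,"ty":0,"tz":0.4,"wx":0,"wy":0,"wz":0,"grip":5},{"tx":0,"ty":0,"tz":0.55,"wx":0,"wy":0,"wz":0,"grip":5},{"tx":0,"ty":0,"tz":0.55,"wx":0,"wy":0,"wz":0,"grip":5}]'
```

```text
time_s: 22.5
position: [0.556, 0.2389, 0.053]
tool_rot: [3.141, 0.0, 2.742]
ft_force: [-2.1, 0.3, 1.8]
gripper_width: 0.113
```

```bash
python3 -m crank '[{"tx":0,"ty":0,"tz":0.1,"wx":0,"wy":0,"wz":0,"grip":5},{"tx":0,"ty":0,"tz":0.1,"wx":0,"wy":0,"wz":0,"grip":5}]'
```

```text
time_s: 22.7
position: [0.556, 0.2389, 0.053]
tool_rot: [3.141, 0.0, 2.742]
ft_force: [-4.6, -0.9, 9.9]
gripper_width: 0.11
```

```bash
python3 -m crank '[{"tx":0,"ty":0,"tz":0,"wx":0,"wy":0,"wz":0,"grip":40},{"tx":0,"ty":0,"tz":0,"wx":0,"wy":0,"wz":0,"grip":40},{"tx":0,"ty":0,"tz":0,"wx":0,"wy":0,"wz":0,"grip":40},{"tx":0,"ty":0,"tz":0,"wx":0,"wy":0,"wz":0,"grip":40},{"tx":0,"ty":0,"tz":-2,"wx":0,"wy":0,"wz":0,"grip":40},{"tx":0,"ty":0,"tz":-5,"wx":0,"wy":0,"wz":0,"grip":40},{"tx":0,"ty":0,"tz":-9,"wx":0,"wy":0,"wz":0,"grip":40},{"tx":0,"ty":0,"tz":-13,"wx":0,"wy":0,"wz":0,"grip":40},{"tx":0,"ty":4,"tz":-17,"wx":0,"wy":0,"wz":0,"grip":40},{"tx":0,"ty":8,"tz":-20,"wx":0,"wy":0,"wz":0,"grip":40},{"tx":0,"ty":10,"tz":-20,"wx":0,"wy":0,"wz":0,"grip":40},{"tx":0,"ty":10,"tz":-20,"wx":0,"wy":0,"wz":0,"grip":40},{"tx":0,"ty":10,"tz":-20,"wx":0,"wy":0,"wz":0,"grip":40}]'
python3 - <<'E'
import sys;sys.argv=['','wrist13']
from look import *
snap('scene','scene5');snap('side','side6')
y=np.radians(-22.9);e=np.array([np.cos(y),np.sin(y)]);f=np.array([-e[1],e[0]])
q=W[...,:2]-np.array([.5978,.2214]);J=np.stack([q@e,q@f,W[...,2]],-1)*1000
k=(abs(J[...,2]-22)<6)&(J[...,0]>-38)&(J[...,0]<53)&(abs(J[...,1])<21)&(d>0);p=J[k];print('foot',len(p),np.percentile(p,1,0),np.percentile(p,99,0),np.median(p,0))
k=(abs(J[...,2]-92)<5)&(abs(J[...,0])<90)&(abs(J[...,1])<23)&(d>0);p=J[k];print('upright top',len(p),np.percentile(p,1,0),np.percentile(p,99,0))
E
```

```text
time_s: 24.0
position: [0.5944, 0.3311, 0.2506]
tool_rot: [-3.14, -0.001, 2.742]
ft_force: [-0.2, -0.1, -0.6]
gripper_width: 0.402
24.0 [0.5944 0.3311 0.2506] [-3.1402 -0.0009  2.7421] [ 0.7938  0.356   0.063  -0.0004 -1.2794 -1.1932] [-0.1528 -0.1145 -0.6195]
[0.5686 0.2678 0.4102]
foot 3132 [-37.2444 -19.7313  21.314 ] [48.9929 19.4748 25.0209] [ 6.0683 -0.3779 23.1437]
upright top 526 [-49.4441 -20.1864  91.6852] [-40.4473  19.0706  94.75  ]
```

View pics/wrist13.png

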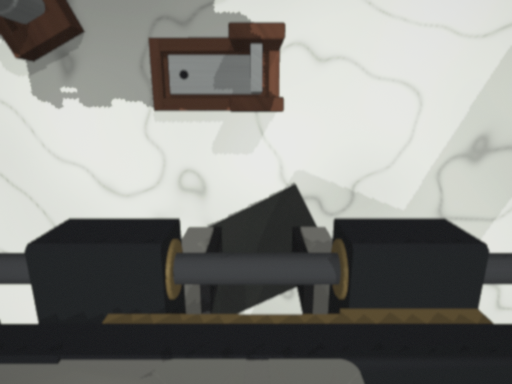

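View pics/side6.png

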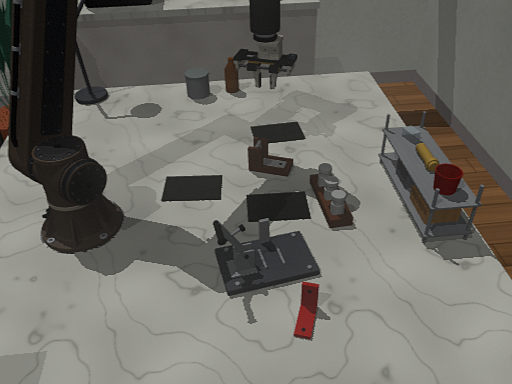

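View pics/scene5.png

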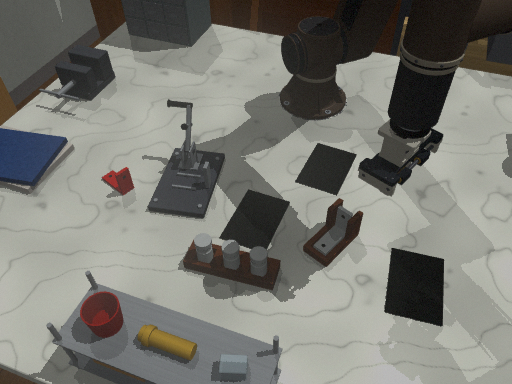

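The bracket sits level in the tray: foot top at 22–23 mm, upright top at 92 mm, centred to within 0.5 mm. The clamp is open, and the barrels and the red part have not moved. I'll hand in.

```bash
python3 -c "
from station import bot
print(bot.get_obs()['qvel'].round(4)); print(bot.hand_in())"
```

```text
[-0.0032 -0.0064  0.004   0.0005 -0.0013  0.0002]
the job is handed in; nothing more can be done
None
```

The job is done and handed in at about 24 s of the 72 s allowed.

- **Clamp:** I gripped the handle bar, took the arm up and over past centre, and let go. It rests open.
- **Mat:** I lifted the bracket by the edges of its upright and stood it on its foot on the right-hand mat. The clear view after I let go showed it upright, with its top at about 84–85 mm.
- **Tray:** I took it again by the flat faces of the upright and lowered it to floor contact, with about 10 N at the wrist. Then I opened the gripper and backed well clear.

**Last checks:**
- The bracket is upright between the cheeks, centred to within about 0.5 mm. Its foot top reads about 23 mm (22 mm expected) and its upright top about 92 mm.
- In the scene and side pictures the clamp is still open and the barrels and the red look-alike appear unmoved; I compared these by eye only.
- Wrist readings at the end of each move stayed under about 20 N.

**What disagreed or failed:**
- The jig's features lie about 14 mm and 13 mm off the centre of its plate, so I worked from the features themselves.
- The first move call was refused because its rows did not list every key; nothing moved.

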